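Find the box key that fits the flask's nut

ROBOT

A 6-joint arm with a two-finger parallel gripper is mounted at the origin on a cart in front of the work surface, level with it; the furniture and walls round the work are solid. World frame = base frame: x ahead of the robot, y to its left, z up, the work surface at z = 0. Lengths are in m, angles in rad, forces in N, time in s.
With the tool pointing down it reaches from about 0.3 to 0.825 m from the base axis. Payload 5.4 kg.
Tool frame: the origin (TCP) lies at the very end of the fingers, on their centre line; the grasp point (between the pads) lies 19 mm behind it (ctrl.tcp_to_grasp is the z of the grasp point in the tool frame, in m); z points along the fingers, x is the direction in which the jaws open and shut, and the axes are right-handed (so a half turn about z gives the same grasp; the last joint's range is limited). The gripper opens to 92 mm and grips with 3 to 60 N. Pads are 20 mm wide; open, the fingers measure 128 mm over their backs; the gripper's body (75 mm by 189 mm) begins 69 mm behind the grasp point.
Start: joints at [-1.535, 0.158, 1.597, -0, 1.386, -0.21], TCP at [0.14, -0.558, 0.215] pointing down, gripper open.
Joint ranges: [-2.91, 2.91], [-0.94, 2.29], [0.18, 2.7], [-1.29, 4.43], [0.17, 2.64], [-3, 3]. Speed limits (rad/s): [2.57, 2.57, 3.14, 3.14, 3.14, 3.14].

INTERFACE

Orientations are given as a unit quaternion [x, y, z, w].
In Python, from rig import sensors, get_image, calibration, ctrl gives the robot as it stands.
- The arm moves only by the tool drive_tool, never from a script. Its argument "steps" is one flat list of numbers, 7 for each row, row after row: the opening, from 0 (shut) to 1 (fully open), then the shift along the tool's x, y, z in m, then the turn, a rotation vector about the tool's x, y, z in degrees. A call has 1 to 8 rows; each row shifts and turns the commanded pose from where the row before left it, along the tool's axes as they then stand; what a row does not reach is not made up. A row lasts 1/8 s, in which the tool goes at most 62.5 mm and 10.7 degrees, less where a joint would pass 70% of its speed; a pose out of reach is approached as far as the arm can. A call is refused whole if a number of a shift passes 0.0625 or a number of a turn 10.7, either way. A call with a gripper value outside its range is refused whole. The fingers move at their own pace and stop on an object; "force" is the grip in N (left out, the last holds). Time passes only in rows, so rows that do not move let the fingers close. It gives the time, the measured TCP pose, the force and the opening at its end, in the units of the state.
- sensors.read_state(): the state, without advancing time (a new reading comes with each control period).
- get_image(name): name is "scene" or "top" or "wrist"; returns (picture, depth): 480x640x3 uint8, red, green, blue; 480x640 float32, m along the optical axis (not along the pixel's ray), 0 where there is no reading.
- calibration(name): a dict with "mtx" (3x3 intrinsics, pixels), "xyz" and "orientation" of the camera in the world; the wrist camera has in their place "hand_eye" (4x4, takes a point from camera to tool coordinates, whose origin is the TCP and whose axes are the tool frame's). Camera axes: x right, y down, z forward; pixel columns grow to the right and rows downward; lengths in m; the calibration is good to about 2 mm. A picture is of the moment at which its call begins: read the wrist's pose just before it. calibration takes no time and is no camera call.
- ctrl.sign_off(): hands the job in, once; it reports no verdict.
The state is a dict: "time": time; "joints": joint angles; "dq": joint speeds; "tau": joint torques, N m; "eef_pos": TCP position; "orientation": TCP orientation; "contact_force": force on the tool from outside, world axes, zero at the start; "torque": the same for the moment, N m; "finger_gap": finger opening in m.
Only numpy, scipy, OpenCV 4.12 (cv2) and the standard library are available. Lean on these libraries where they do the work, as an engineer would, in place of code of your own. Each camera call takes 0.05 s, during which the arm holds its last target.

TASK

Find which of the three box keys in the rack fits the hex nut of the aluminium flask that stands in the low steel frame: try them on the nut one at a time, and stand any that does not fit back over a post of the rack. Finish holding the fitting key by its grip, upright and fully home on the nut, with the other two standing on the rack's posts; leave the study model, the plaster block and the steel tin where they are.

Things in the scene. Friction and masses are not known exactly. Their poses are not given: they have to be found in the camera images.
- key_1_grip (a point): grip of one of three steel box keys, 82 mm tall, alike but for the size of the tube. Site: centre of the grip, 69 mm above the key's open foot; z up. The grip is a dark flat bar 14 mm thick along x, 40 mm long along y, 26 mm high; below it 22 mm of round shank, 12 mm thick. Starts over a rack post, turned up to 0.35 rad from the rack's axes. 0.1 to 0.17 kg.
- key_1: the same key; origin at the centre of its open foot, z up, x and y as at its grip. Its lowest 27 mm are a hexagonal tube, wall 3 mm, open below to 24 mm depth, flats facing x and every 60 degrees from it. The three tubes measure 19, 25 and 31 mm across flats inside (25, 31, 37 outside); which key has which is not told.
- key_2_grip (a point): grip of one of three steel box keys, 82 mm tall, alike but for the size of the tube. Site: centre of the grip, 69 mm above the key's open foot; z up. The grip is a dark flat bar 14 mm thick along x, 40 mm long along y, 26 mm high; below it 22 mm of round shank, 12 mm thick. Starts over a rack post, turned up to 0.35 rad from the rack's axes. 0.1 to 0.17 kg.
- key_2: the same key; origin at the centre of its open foot, z up, x and y as at its grip. Its lowest 27 mm are a hexagonal tube, wall 3 mm, open below to 24 mm depth, flats facing x and every 60 degrees from it. The three tubes measure 19, 25 and 31 mm across flats inside (25, 31, 37 outside); which key has which is not told.
- key_3_grip (a point): grip of one of three steel box keys, 82 mm tall, alike but for the size of the tube. Site: centre of the grip, 69 mm above the key's open foot; z up. The grip is a dark flat bar 14 mm thick along x, 40 mm long along y, 26 mm high; below it 22 mm of round shank, 12 mm thick. Starts over a rack post, turned up to 0.35 rad from the rack's axes. 0.1 to 0.17 kg.
- key_3: the same key; origin at the centre of its open foot, z up, x and y as at its grip. Its lowest 27 mm are a hexagonal tube, wall 3 mm, open below to 24 mm depth, flats facing x and every 60 degrees from it. The three tubes measure 19, 25 and 31 mm across flats inside (25, 31, 37 outside); which key has which is not told.
- frame: fixed dark steel frame 120 x 127 mm, 9 mm high, origin under its centre. In it stands the flask to work on: fixed aluminium block 96 x 84 mm, 56 mm high, with the nut in a round well, 12 mm deep, in the middle of its top. Two other flasks behind it, outside the frame, carry other nuts and are not part of the job; which flask is in the frame changes.
- nut (a point): foot of the nut's axis, on the well's floor, 44 mm above the bench; z up; flats face x and every 60 degrees. The fixed nut is 10 mm high, its top 3 mm chamfered, and 17, 23 or 29 mm across flats (well 32, 39 or 46 mm wide). The key 2 mm wider than it goes down to this point (grip centre 69 mm above); a smaller key stops 10 mm higher on the nut, a larger one 12 mm higher on the flask's top.
- post_1 (a point): foot of a post of the key rack, on the rack's wooden base (240 x 60 mm, top 10 mm above the bench, fixed); the post is 10 mm thick and 18 mm high with a round top; the three posts stand 80 mm apart along the point's y, this one at the +y end. A key stands upright over a post with its foot on the base, its grip centre 69 mm above this point.
- post_2 (a point): foot of a post of the key rack, on the rack's wooden base (240 x 60 mm, top 10 mm above the bench, fixed); the post is 10 mm thick and 18 mm high with a round top; the three posts stand 80 mm apart along the point's y, this one in the middle. A key stands upright over a post with its foot on the base, its grip centre 69 mm above this point.
- post_3 (a point): foot of a post of the key rack, on the rack's wooden base (240 x 60 mm, top 10 mm above the bench, fixed); the post is 10 mm thick and 18 mm high with a round top; the three posts stand 80 mm apart along the point's y, this one at the -y end. A key stands upright over a post with its foot on the base, its grip centre 69 mm above this point.
- study_model: pale blue dental study model, 84 x 75 x 39 mm, loose on the bench, origin under its centre; to be left alone
- die_block: beige plaster block, 51 x 56 x 27 mm, loose on the bench, origin under its centre; to be left alone
- steel_tin: round steel tin with perforated lid, 70 mm wide, 22 mm high, loose on the bench, origin under its centre; to be left alone

How it is judged:
By the outcome, as a careful person would: the job done as asked, in the order asked, and still so for the second after the job is handed in, while the arm keeps its last pose, push and grip.
It also fails if it takes over 72 s, if anything falls off the work surface, if the arm or the gripper's body presses on something with over 40 N, if the wrist force passes 120 N, or if a joint passes its speed limit or range.

## Working session

There is one attempt and no reset: what is moved stays moved. The work goes in short steps, Python scripts to look and compute and a tool call to move; the robot and the scene stay as the last step left them, time stands still between calls to the robot, and variables do not carry over. Pictures are saved under pics/ and viewed, and the job is handed in when it is done.

Besides the shell and the picture viewer there is one more tool, called after ">>>" in YAML: its name, and indented under it one key for each argument. drive_tool: Moves the arm, as the interface text tells. Its arguments: {"type":"object","properties":{"steps":{"type":"array"},"force":{"type":"number"}},"required":["steps"]}

```bash
ls; mkdir -p pics; python3 - <<'E'
from rig import sensors,get_image,calibration,ctrl
import cv2,numpy as np
s=sensors.read_state();print(s)
print(ctrl.tcp_to_grasp)
for n in ("scene","top","wrist"):
    p,d=get_image(n);cv2.imwrite(f"pics/{n}0.png",p[:,:,::-1]);np.save(f"pics/{n}0.npy",d);print(n,calibration(n))
E
```

```text
pics
{'time': 0.0, 'joints': array([-1.53508613e+00,  1.59025125e-01,  1.59824141e+00, -1.83185571e-05,
        1.38620031e+00, -2.10079269e-01]), 'dq': array([-0.00016877,  0.00066293, -0.00045382, -0.00021965, -0.00059878,
        0.00057609]), 'tau': array([ 7.06763112e-04, -3.85564721e+01, -3.22109628e+01,  7.00963126e-02,
        3.77817079e-02, -1.61045705e-04]), 'eef_pos': array([ 0.13987241, -0.55707503,  0.21362777]), 'orientation': array([ 7.88455555e-01, -6.15091017e-01, -6.09307112e-04, -7.12019740e-04]), 'contact_force': array([-0.09600881, -0.07630573, -0.57221464]), 'torque': array([-0.03955517, -0.04336866, -0.00434289]), 'finger_gap': 0.09182317891060211}
-0.0187
scene {'mtx': array([[489.56777221,   0.        , 330.97168991],
       [  0.        , 489.56777221, 234.41770003],
       [  0.        ,   0.        ,   1.        ]]), 'xyz': array([ 0.3681757 , -0.81845348,  0.46002048]), 'orientation': array([ 0.84516529, -0.0930738 ,  0.05194656, -0.52376946])}
top {'mtx': array([[523.08518923,   0.        , 318.94519991],
       [  0.        , 523.08518923, 244.93678333],
       [  0.        ,   0.        ,   1.        ]]), 'xyz': array([ 0.47096495, -0.0834366 ,  0.92809899]), 'orientation': array([-0.70626457,  0.70629731, -0.0402691 ,  0.02669968])}
wrist {'mtx': array([[413.94275557,   0.        , 326.58487801],
       [  0.        , 413.94275557, 247.72741972],
       [  0.        ,   0.        ,   1.        ]]), 'hand_eye': array([[ 9.99999812e-01, -4.93495080e-05,  6.11585079e-04,
        -1.60520273e-03],
       [-1.27017818e-04,  9.58518531e-01,  2.85030192e-01,
        -8.06222140e-02],
       [-6.00281731e-04, -2.85030216e-01,  9.58518344e-01,
        -1.70187428e-01],
       [ 0.00000000e+00,  0.00000000e+00,  0.00000000e+00,
         1.00000000e+00]])}
```

View pics/scene0.png

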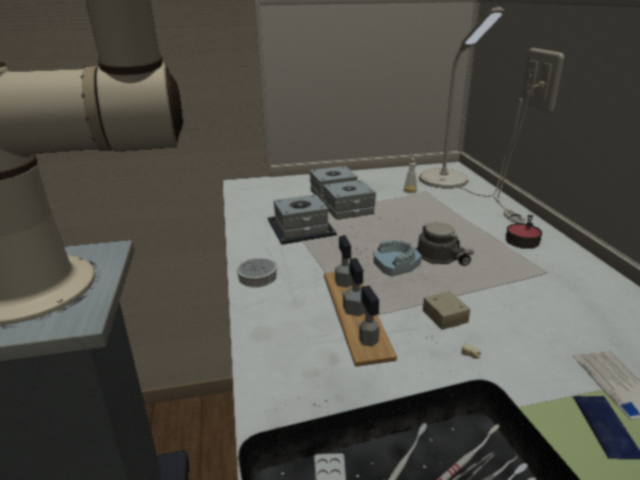

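View pics/top0.png

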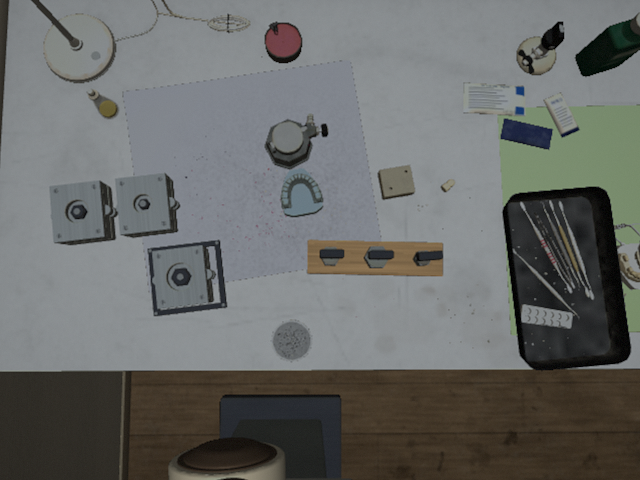

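View pics/wrist0.png

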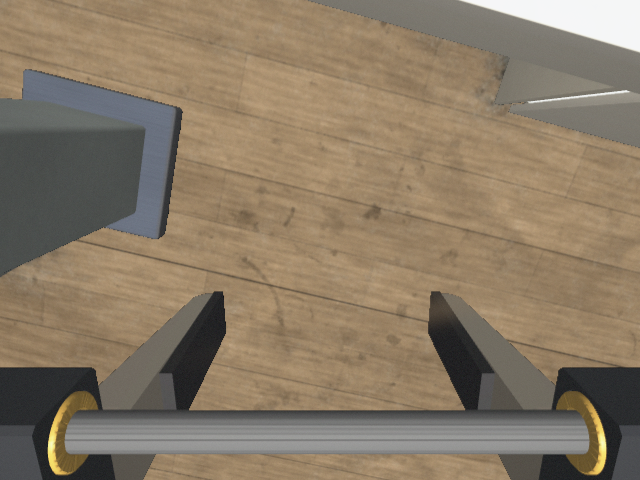

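The top view shows the framed flask near pixel (180,277), and the rack with three keys at about (332,255), (378,256) and (428,256). Next I'll zoom in and measure.

```bash
cat > h.py <<'E'
import numpy as np,cv2
from scipy.spatial.transform import Rotation as R
from rig import sensors,get_image,calibration,ctrl
def campose(n,s=None):
    c=calibration(n)
    if n=="wrist":
        T=np.eye(4);T[:3,:3]=R.from_quat(s["orientation"]).as_matrix();T[:3,3]=s["eef_pos"]
        T=T@c["hand_eye"];return c["mtx"],T[:3,:3],T[:3,3]
    return c["mtx"],R.from_quat(c["orientation"]).as_matrix(),np.array(c["xyz"])
def ray(P,uv,z):
    K,Rm,t=P;uv=np.atleast_2d(np.array(uv,float))
    d=(Rm@np.linalg.inv(K)@np.c_[uv,np.ones(len(uv))].T).T
    return t+d*((z-t[2])/d[:,2])[:,None]
def proj(P,X):
    K,Rm,t=P;X=np.atleast_2d(X);c=(X-t)@Rm;p=c@K.T;return p[:,:2]/p[:,2:]
E
python3 - <<'E'
import cv2,numpy as np
from h import *
t=cv2.imread("pics/top0.png");s=cv2.imread("pics/scene0.png")
a=cv2.resize(t[225:330,135:240],(400,400),interpolation=cv2.INTER_CUBIC)
b=cv2.resize(t[225:290,300:450],(800,347),interpolation=cv2.INTER_CUBIC)
cv2.imwrite("pics/za.png",a);cv2.imwrite("pics/zb.png",b)
cv2.imwrite("pics/zc.png",cv2.resize(s[225:365,310:410],(570,600)[:2] if 0 else (428,600),interpolation=cv2.INTER_CUBIC))
P=campose("top")
print(ray(P,[(180,277)],.054),ray(P,[(332,255),(378,256),(428,256)],.092),ray(P,[(307,240),(307,272),(443,242),(443,275)],.01))
E
```

```text
[[0.50035231 0.13057059 0.054     ]] [[ 0.53423518 -0.12046451  0.092     ]
 [ 0.53266132 -0.19439163  0.092     ]
 [ 0.53269827 -0.27503756  0.092     ]] [[ 0.5669523  -0.08004969  0.01      ]
 [ 0.51052095 -0.08011769  0.01      ]
 [ 0.56364108 -0.32104364  0.01      ]
 [ 0.5052067  -0.31967039  0.01      ]]
```

View pics/za.png

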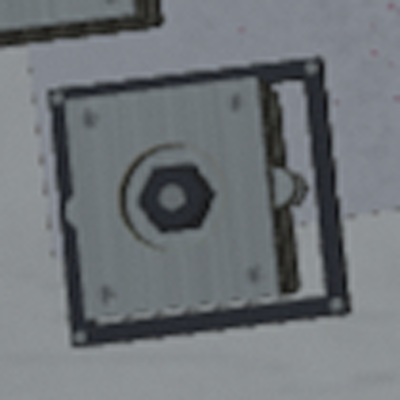

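View pics/zb.png

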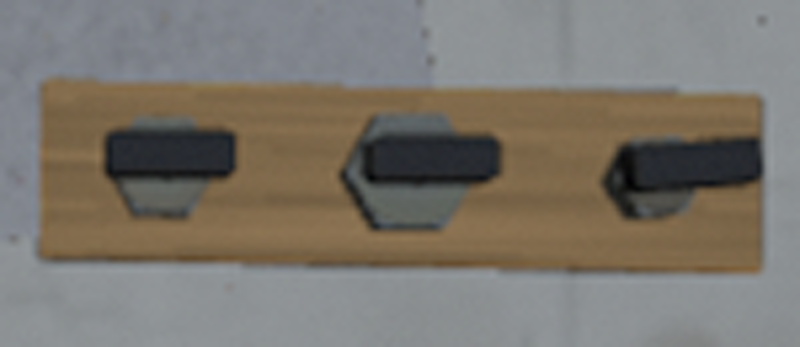

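View pics/zc.png

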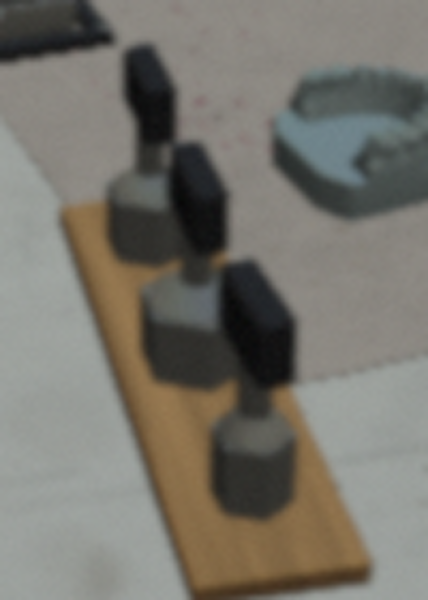

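```bash
cat >> h.py <<'E'
def plan(p,yaw,n,s=None):
    """even rows to world pos p, tool down with tool x at yaw(rad, world)"""
    s=s or sensors.read_state()
    Rm=R.from_quat(s["orientation"]).as_matrix();q=np.array(s["eef_pos"])
    c,sn=np.cos(yaw),np.sin(yaw)
    Rt=np.array([[c,sn,0],[sn,-c,0],[0,0,-1.]])
    rv=np.degrees(R.from_matrix(Rm.T@Rt).as_rotvec());out=[];pr=q.copy()
    for i in range(n):
        tgt=q+(np.array(p)-q)*(i+1)/n
        sh=np.round(Rm.T@(tgt-pr),4);tr=np.round(rv/n,2)
        pr=pr+Rm@sh;Rm=Rm@R.from_rotvec(np.radians(tr)).as_matrix();out.append((sh,tr))
    for a,b in out:print(list(a.tolist())+list(b.tolist()))
def tyaw(s): 
    x=R.from_quat(s["orientation"]).as_matrix()[:,0];return np.arctan2(x[1],x[0])
E
python3 - <<'E'
from h import *
plan([.53,-.195,.25],0,11)
E
```

```text
[-0.0233, -0.0424, -0.0032, -0.01, 0.01, -6.9]
[-0.0181, -0.0449, -0.0033, -0.01, 0.01, -6.9]
[-0.0125, -0.0468, -0.0033, -0.01, 0.01, -6.9]
[-0.0068, -0.0479, -0.0032, -0.01, 0.01, -6.9]
[-0.001, -0.0484, -0.0033, -0.01, 0.01, -6.9]
[0.0048, -0.0481, -0.0033, -0.01, 0.01, -6.9]
[0.0106, -0.0473, -0.0033, -0.01, 0.01, -6.9]
[0.0161, -0.0456, -0.0033, -0.01, 0.01, -6.9]
[0.0216, -0.0433, -0.0033, -0.01, 0.01, -6.9]
[0.0265, -0.0405, -0.0033, -0.01, 0.01, -6.9]
[0.0313, -0.0369, -0.0033, -0.01, 0.01, -6.9]
```

>>> drive_tool:
  steps: [1,-0.023,-0.042,-0.0033,0,0,-6.9,1,-0.018,-0.045,-0.0033,0,0,-6.9,1,-0.0125,-0.047,-0.0033,0,0,-6.9,1,-0.007,-0.048,-0.0033,0,0,-6.9,1,-0.001,-0.0485,-0.0033,0,0,-6.9,1,0.005,-0.048,-0.0033,0,0,-6.9,1,0.0105,-0.047,-0.0033,0,0,-6.9,1,0.016,-0.0455,-0.0033,0,0,-6.9]

```text
time: 1.15
eef_pos: [0.4242, -0.2934, 0.2409]
orientation: [0.984, -0.178, -0.0, -0.0]
contact_force: [-0.3, -1.2, -1.1]
finger_gap: 0.0918
```

>>> drive_tool:
  steps: [1,0.0215,-0.043,-0.0033,0,0,-6.9,1,0.0265,-0.0405,-0.0033,0,0,-6.9,1,0.031,-0.037,-0.0033,0,0,-6.9,1,0,0,0,0,0,0,1,0,0,0,0,0,0]

```text
time: 1.78
eef_pos: [0.5288, -0.1963, 0.2505]
orientation: [1.0, -0.0, -0.001, -0.0]
contact_force: [0.4, -0.5, 0.5]
finger_gap: 0.0919
```

```bash
python3 - <<'E'
from h import *
s=sensors.read_state();p,d=get_image("wrist");cv2.imwrite("pics/w1.png",p[:,:,::-1]);np.save("pics/w1.npy",d)
import pickle;pickle.dump(s,open("pics/w1.pkl","wb"))
print(s["time"],s["eef_pos"],tyaw(s),s["joints"],np.abs(s["dq"]).max())
E
```

```text
1.775 [ 0.52880967 -0.19632193  0.25045245] -0.0009632889920568298 [-5.69381507e-01  1.08433473e-01  1.58115745e+00 -5.06118267e-04
  1.45292133e+00 -5.68358429e-01] 0.023002513504992373
```

View pics/w1.png

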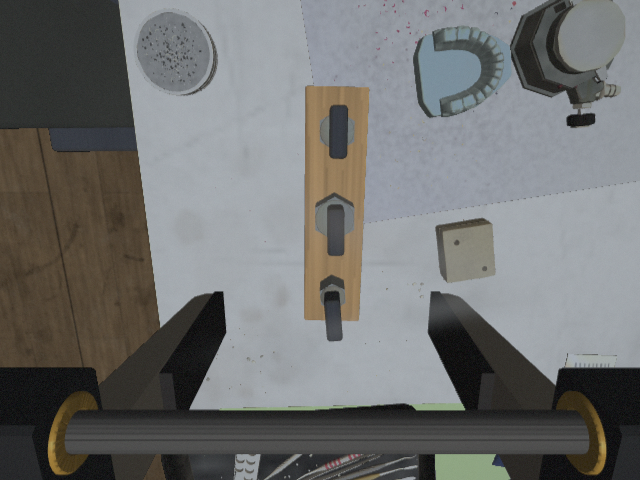

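The wrist view shows the rack vertically at columns 305–367. The key grips sit near (338,131), (336,229) and (333,315), and the middle tube is the widest. Now I'll measure the middle grip.

```bash
python3 - <<'E'
from h import *
import pickle
s=pickle.load(open("pics/w1.pkl","rb"));im=cv2.imread("pics/w1.png")
P=campose("wrist",s);T=campose("top")
def grips(im,box,P,name):
    x0,y0,x1,y1=box;g=im[y0:y1,x0:x1].max(2)
    m=(g<75).astype(np.uint8);m=cv2.morphologyEx(m,cv2.MORPH_OPEN,np.ones((3,3)))
    cs,_=cv2.findContours(m,0,2)
    for c in cs:
        if cv2.contourArea(c)<60:continue
        c=c.reshape(-1,2)+[x0,y0]
        w=ray(P,c+0.0,.092)[:,:2]
        r=cv2.minAreaRect((w*1000).astype(np.float32));print(name,r, c.min(0),c.max(0))
grips(im,(300,85,375,345),P,"w")
t=cv2.imread("pics/top0.png");grips(t,(305,240,446,276),T,"t")
z=cv2.resize(im[170:345,290:380],(410,800)[::1],interpolation=cv2.INTER_CUBIC)[:600]
cv2.imwrite("pics/z1.png",z)
# rack corners
hsv=cv2.cvtColor(im,cv2.COLOR_BGR2HSV);m=cv2.inRange(hsv,(8,70,60),(25,255,255));m[:80]=0;m[330:]=0;m[:,:290]=0;m[:,380:]=0
ys,xs=np.nonzero(m);c=cv2.convexHull(np.c_[xs,ys].astype(np.int32)).reshape(-1,2)
w=ray(P,c,.01)[:,:2]*1000;print("rack",cv2.minAreaRect(w.astype(np.float32)))
hsv=cv2.cvtColor(t,cv2.COLOR_BGR2HSV);m=cv2.inRange(hsv,(8,70,60),(25,255,255));m[:235]=0;m[280:]=0
ys,xs=np.nonzero(m);c=cv2.convexHull(np.c_[xs,ys].astype(np.int32)).reshape(-1,2)
w=ray(T,c,.01)[:,:2]*1000;print("rack t",cv2.minAreaRect(w.astype(np.float32)))
E
```

```text
w ((532.75439453125, -264.9908752441406), (13.554141998291016, 29.21841049194336), 3.560303211212158) [324 291] [340 322]
w ((532.1875, -242.17794799804688), (19.840431213378906, 10.647285461425781), 3.208552598953247) [320 276] [343 288]
w ((535.6272583007812, -213.13116455078125), (12.4734468460083, 8.660663604736328), 0.008064527995884418) [328 244] [343 254]
w ((535.443359375, -179.0401611328125), (5.723245143890381, 12.118484497070312), 89.96212005615234) [328 205] [343 212]
w ((537.0706176757812, -119.64244842529297), (13.856656074523926, 39.03691482543945), 0.04735798016190529) [329 105] [347 158]
t ((529.8321533203125, -275.2633056640625), (21.192853927612305, 46.55988693237305), 3.8418939113616943) [414 251] [442 265]
t ((535.0866088867188, -197.6845703125), (14.50415325164795, 41.927669525146484), 0.019902478903532028) [367 250] [393 259]
t ((536.6558227539062, -119.689453125), (14.484881401062012, 36.95985794067383), 0.022048572078347206) [320 249] [343 258]
rack ((535.5999145507812, -199.31130981445312), (238.28048706054688, 59.22357177734375), 88.84403991699219)
rack t ((541.1947021484375, -375.51483154296875), (588.1652221679688, 76.22152709960938), 88.9719467163086)
```

View pics/z1.png

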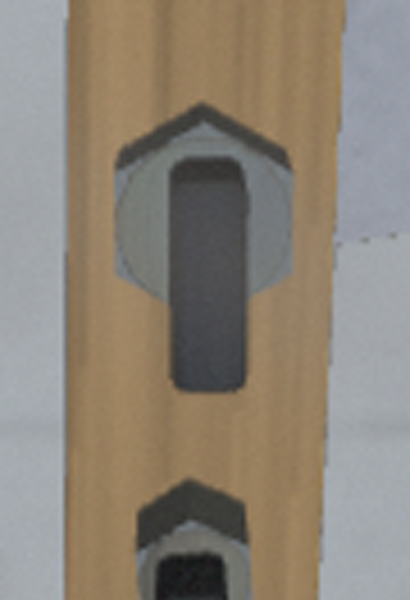

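```bash
python3 - <<'E'
from h import *
plan([.5,.125,.20],.13,7)
E
```

```text
[-0.0042, -0.046, 0.0072, -0.0, 0.01, -1.08]
[-0.0032, -0.046, 0.0072, -0.0, 0.01, -1.08]
[-0.0025, -0.0461, 0.0073, -0.0, 0.01, -1.08]
[-0.0015, -0.0461, 0.0072, -0.0, 0.01, -1.08]
[-0.0007, -0.0461, 0.0072, -0.0, 0.01, -1.08]
[0.0002, -0.0461, 0.0072, -0.0, 0.01, -1.08]
[0.001, -0.0462, 0.0073, -0.0, 0.01, -1.08]
```

>>> drive_tool:
  steps: [1,-0.0042,-0.046,0.0072,0,0,-1.08,1,-0.0032,-0.046,0.0072,0,0,-1.08,1,-0.0025,-0.046,0.0072,0,0,-1.08,1,-0.0015,-0.046,0.0072,0,0,-1.08,1,-0.0007,-0.046,0.0072,0,0,-1.08,1,0.0002,-0.046,0.0072,0,0,-1.08,1,0.001,-0.046,0.0072,0,0,-1.08,1,0,0,0,0,0,0]

```text
time: 2.82
eef_pos: [0.4992, 0.1261, 0.1998]
orientation: [0.998, 0.067, -0.001, -0.0]
contact_force: [0.6, -1.5, 0.3]
finger_gap: 0.0919
```

```bash
python3 - <<'E'
from h import *
s=sensors.read_state();p,d=get_image("wrist");cv2.imwrite("pics/w2.png",p[:,:,::-1]);np.save("pics/w2.npy",d)
import pickle;pickle.dump(s,open("pics/w2.pkl","wb"))
print(s["time"],s["eef_pos"],tyaw(s),np.abs(s["dq"]).max())
E
```

```text
2.825 [0.49915455 0.12605065 0.19975507] 0.13346674050976795 0.0564185042664678
```

View pics/w2.png

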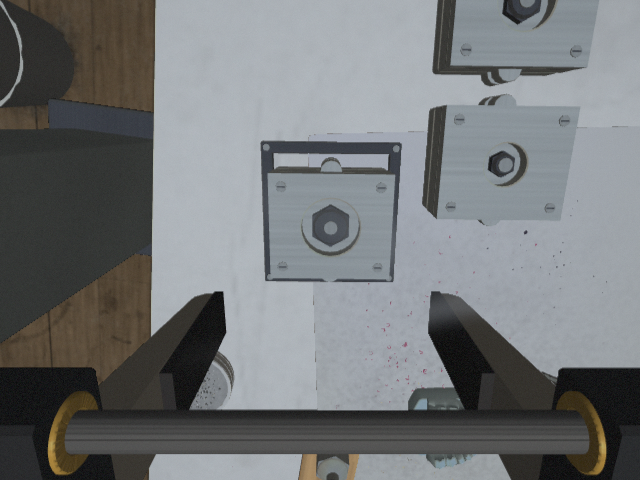

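The nut is at about (331,227), sitting in its well, with the frame close to square in the image. I'll fit the nut's hexagon next.

```bash
python3 - <<'E'
from h import *
import pickle
s=pickle.load(open("pics/w2.pkl","rb"));im=cv2.imread("pics/w2.png");P=campose("wrist",s)
x0,y0,x1,y1=295,190,370,265
cv2.imwrite("pics/z2.png",cv2.resize(im[y0:y1,x0:x1],(600,600),interpolation=cv2.INTER_CUBIC))
g=im.max(2)
print(g[227,295:370])
for th in (100,115,130,145):
    m=(g<th).astype(np.uint8);mm=np.zeros_like(m);mm[203:252,305:357]=m[203:252,305:357]
    n,l,st,ce=cv2.connectedComponentsWithStats(mm)
    i=1+np.argmax(st[1:,4]);cs,_=cv2.findContours((l==i).astype(np.uint8),0,1)
    c=max(cs,key=cv2.contourArea).reshape(-1,2);h=cv2.convexHull(c).reshape(-1,2)
    w=ray(P,h,.051)[:,:2]*1000
    a=[(np.ptp(w@[np.cos(t),np.sin(t)]),((w@[np.cos(t),np.sin(t)]).max()+(w@[np.cos(t),np.sin(t)]).min())/2) for t in np.radians(np.arange(0,180,3))]
    W=np.array([q[0] for q in a]);print(th,st[i],c.min(0),c.max(0),w.mean(0).round(1),"minw",W.min().round(1),np.argmin(W)*3,"max",W.max().round(1),np.argmax(W)*3, "w at 7.5+60k",[round(float(np.ptp(w@[np.cos(t),np.sin(t)])),1) for t in np.radians([7.6,67.6,127.6])])
    (ex,ey),_=cv2.minEnclosingCircle((w).astype(np.float32));print((ex,ey))
E
```

```text
[150 151 154 153 149 146 104 112 152 150 152 152 152 154 154 154 153 102
  72  69  85  86  85  84  83  84  87  84  83 132 141 140 138 135 136 138
 138 140 139 137 137 136 102  86  90  88  90  89  92  92  92  88  82  94
 146 147 150 151 151 150 150 148 150 118  89 125 140 147 149 152 149 150
 149 150 152]
100 [ 313  205   36   41 1000] [313 205] [348 245] [501.3 132.3] minw 27.9 6 max 32.6 93 w at 7.5+60k [27.8, 29.9, 30.0]
(500.70306396484375, 132.10487365722656)
115 [ 312  204   37   43 1067] [312 204] [348 246] [500.5 130.5] minw 28.8 9 max 34.1 99 w at 7.5+60k [28.7, 30.3, 30.2]
(500.6315612792969, 132.09263610839844)
130 [ 312  204   38   43 1104] [312 204] [349 246] [502.5 133.2] minw 29.1 6 max 34.1 96 w at 7.5+60k [29.2, 30.6, 30.6]
(500.60955810546875, 132.09921264648438)
145 [ 312  204   38   44 1259] [312 204] [349 247] [501.9 134.5] minw 29.2 6 max 35.0 96 w at 7.5+60k [29.3, 31.3, 31.6]
(500.6185302734375, 131.67889404296875)
```

View pics/z2.png

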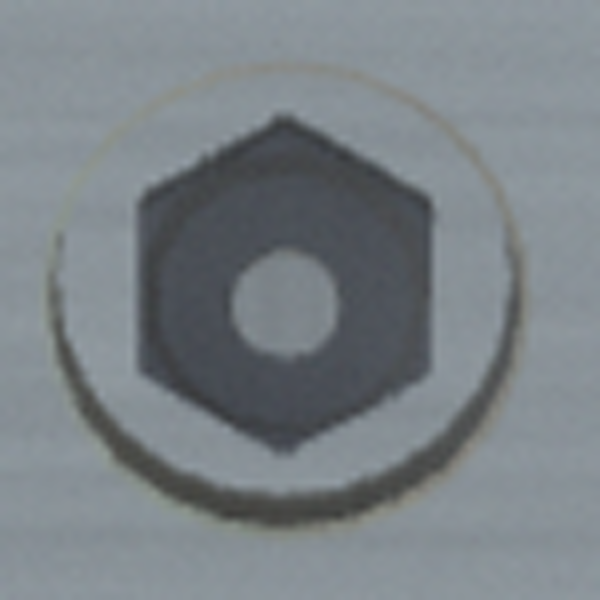

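The nut is clearly 29 mm across flats and its flats are parallel to the image columns, so its yaw matches the tool's at about 0.133. That means the 31 mm tube, the middle key (37 mm outside), should be tried first.

```bash
python3 - <<'E'
from h import *
import pickle
s=pickle.load(open("pics/w2.pkl","rb"));P=campose("wrist",s)
print(ray(P,[(330.1,226.3)],.056),ray(P,[(330.1,227.4)],.054))
# left/right flats columns -> yaw from edges
im=cv2.imread("pics/w2.png").max(2).astype(float)
f=lambda r,a,b,t:a+np.interp(t,*(lambda v:(v,np.arange(len(v))))(im[r,a:b] if im[r,a]<im[r,b-1] else im[r,a:b]))
L=[];Rr=[]
for r in range(218,236):
    v=im[r,308:318];i=np.argmax(v<118);L.append((308+i-(118-v[i])/(v[i-1]-v[i]),r))
    v=im[r,342:354];i=np.argmax(v>118);Rr.append((342+i-(v[i]-118)/(v[i]-v[i-1]),r))
for E in (L,Rr):
    w=ray(P,E,.0475)[:,:2];k=np.polyfit(w[:,1],w[:,0],1);print(np.mean(E,0),w.mean(0),"yaw",-np.arctan(k[0]))
plan([.5355,-.197,.15],0,8)
E
```

```text
[[0.50058801 0.13250743 0.056     ]] [[0.50078721 0.13115037 0.054     ]]
[311.73756299 226.5       ] [0.48637777 0.12833379] yaw 0.12492426674873089
[348.43052064 226.5       ] [0.51549024 0.13225687] yaw 0.13338621021560126
[-0.0009, 0.0404, 0.0063, 0.0, 0.01, 0.94]
[-0.0002, 0.0405, 0.0063, 0.0, 0.01, 0.94]
[0.0005, 0.0404, 0.0063, 0.0, 0.01, 0.94]
[0.0011, 0.0405, 0.0063, 0.0, 0.01, 0.94]
[0.0018, 0.0404, 0.0063, 0.0, 0.01, 0.94]
[0.0025, 0.0403, 0.0063, 0.0, 0.01, 0.94]
[0.0031, 0.0404, 0.0063, 0.0, 0.01, 0.94]
[0.0038, 0.0402, 0.0062, 0.0, 0.01, 0.94]
```

>>> drive_tool:
  steps: [1,-0.0009,0.0404,0.0063,0,0,0.94,1,-0.0002,0.0404,0.0063,0,0,0.94,1,0.0005,0.0404,0.0063,0,0,0.94,1,0.0011,0.0404,0.0063,0,0,0.94,1,0.0018,0.0404,0.0063,0,0,0.94,1,0.0025,0.0404,0.0063,0,0,0.94,1,0.0031,0.0404,0.0063,0,0,0.94,1,0.0038,0.0404,0.0063,0,0,0.94]

```text
time: 3.88
eef_pos: [0.5351, -0.2005, 0.1503]
orientation: [1.0, -0.002, 0.0, 0.0]
contact_force: [0.2, -0.3, -0.4]
finger_gap: 0.0921
```

>>> drive_tool:
  steps: [1,0,0,0,0,0,0]

```text
time: 4.0
eef_pos: [0.5348, -0.2012, 0.1499]
orientation: [1.0, -0.003, -0.0, 0.0]
contact_force: [-0.1, 0.8, 0.2]
finger_gap: 0.0918
```

```bash
python3 - <<'E'
from h import *
s=sensors.read_state();p,d=get_image("wrist");cv2.imwrite("pics/w3.png",p[:,:,::-1]);np.save("pics/w3.npy",d)
import pickle;pickle.dump(s,open("pics/w3.pkl","wb"))
print(s["time"],s["eef_pos"],tyaw(s),np.abs(s["dq"]).max())
P=campose("wrist",s);print(proj(P,[[.5355,-.197,.092],[.5355,-.177,.092],[.5355,-.217,.092]]))
E
```

```text
4.0 [ 0.53477845 -0.20118928  0.14986919] -0.00621782311405799 0.05819649395747189
[[328.57874518 264.27192659]
 [328.4128285  230.93728654]
 [328.73695493 296.05815333]]
```

View pics/w3.png

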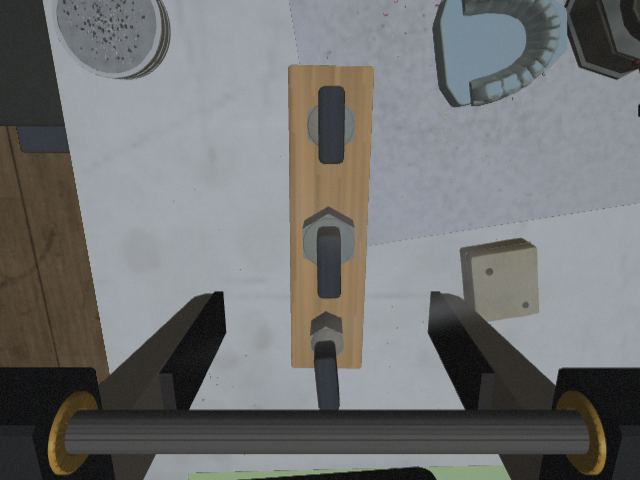

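The middle grip spans rows 227–298, as predicted. I'll go down and grip it.

>>> drive_tool:
  steps: [1,0.0007,-0.003,0.03,0,0,-0.3,1,0,0,0.03,0,0,0,1,0,0,0.02,0,0,0,1,0,0,0.01,0,0,0,1,0,0,0,0,0,0]
  force: 30

```text
time: 4.68
eef_pos: [0.5363, -0.1934, 0.06]
orientation: [1.0, 0.003, -0.0, -0.0]
contact_force: [0.3, 0.2, -0.4]
finger_gap: 0.0918
```

>>> drive_tool:
  steps: [0,0,0,0,0,0,0,0,0,0,0,0,0,0,0,0,0,0,0,0,0,0,0,0,0,0,0,0,0,0,0,0,0,0,0,0,0,0,0,0,0,0]

```text
time: 5.42
eef_pos: [0.5366, -0.1937, 0.0601]
orientation: [1.0, 0.003, -0.0, -0.0]
contact_force: [0.3, -0.7, -1.0]
finger_gap: 0.0339
```

>>> drive_tool:
  steps: [0,0,0.004,0,0,0,0,0,0,0,0,0,0,0,0,0,0,0,0,0,0,0,0,0,0,0,0,0,0,0,0,0,0,0]

```text
invalid input
```

>>> drive_tool:
  steps: [0,0,0.004,0,0,0,0,0,0,0,0,0,0,0,0,0,0,0,0,0,0,0,0,0,0,0,0,0]

```text
time: 5.92
eef_pos: [0.5366, -0.1977, 0.06]
orientation: [1.0, 0.003, -0.0, 0.0]
contact_force: [-0.2, 0.3, 0.2]
finger_gap: 0.0134
```

>>> drive_tool:
  steps: [0,0,0,0,0,0,0,0,0,0,-0.01,0,0,0,0,0,0,-0.025,0,0,0,0,0,0,-0.025,0,0,0,0,0,0,-0.025,0,0,0,0,0,0,0,0,0,0,0,0,0,0,0,0,0]

```text
time: 6.8
eef_pos: [0.5362, -0.1973, 0.1442]
orientation: [1.0, 0.003, -0.001, -0.0]
contact_force: [0.3, 0.9, -1.7]
finger_gap: 0.0137
```

```bash
python3 - <<'E'
from h import *
s=sensors.read_state();p,d=get_image("wrist");cv2.imwrite("pics/w4.png",p[:,:,::-1])
print(s["time"],s["eef_pos"],tyaw(s),s["finger_gap"],s["contact_force"])
plan([.5007,.132,.155],.130,8)
E
```

```text
6.8 [ 0.53616802 -0.19733595  0.14423431] 0.005637894435608472 0.013685807896264795 [ 0.26215206  0.93160624 -1.74075399]
[-0.0042, -0.0412, -0.0013, -0.01, 0.01, -0.89]
[-0.0035, -0.0412, -0.0014, -0.01, 0.01, -0.89]
[-0.0029, -0.0413, -0.0014, -0.01, 0.01, -0.89]
[-0.0022, -0.0413, -0.0013, -0.01, 0.01, -0.89]
[-0.0016, -0.0414, -0.0014, -0.01, 0.01, -0.89]
[-0.001, -0.0413, -0.0014, -0.01, 0.01, -0.89]
[-0.0003, -0.0414, -0.0014, -0.01, 0.01, -0.89]
[0.0003, -0.0414, -0.0014, -0.01, 0.01, -0.89]
```

View pics/w4.png

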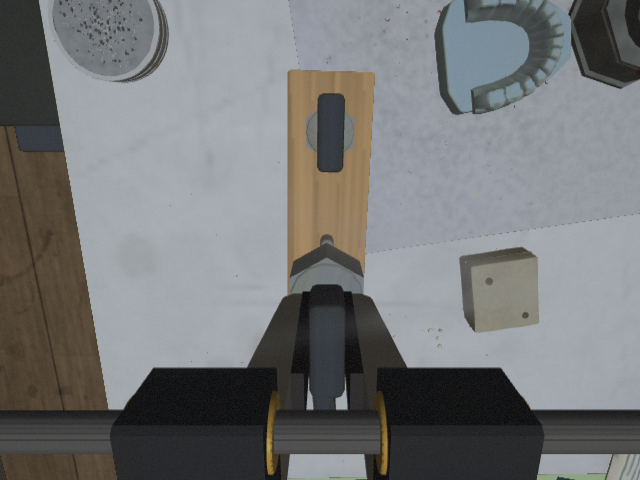

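The key is held and lifted, and its tube shows at (326,265). I'll carry it to above the flask.

>>> drive_tool:
  steps: [0,-0.0042,-0.0412,-0.0014,0,0,-0.89,0,-0.0035,-0.0412,-0.0014,0,0,-0.89,0,-0.0029,-0.0412,-0.0014,0,0,-0.89,0,-0.0022,-0.0412,-0.0014,0,0,-0.89,0,-0.0016,-0.0412,-0.0014,0,0,-0.89,0,-0.001,-0.0412,-0.0014,0,0,-0.89,0,-0.0003,-0.0412,-0.0014,0,0,-0.89,0,0.0003,-0.0412,-0.0014,0,0,-0.89]

```text
time: 7.85
eef_pos: [0.5004, 0.1319, 0.155]
orientation: [0.998, 0.065, -0.001, -0.0]
contact_force: [0.3, -0.1, -1.9]
finger_gap: 0.0139
```

>>> drive_tool:
  steps: [0,0,0,0,0,0,0,0,0,0,0,0,0,0,0,0,0,0,0,0,0,0,0,0,0,0,0,0]

```text
time: 8.35
eef_pos: [0.5017, 0.1297, 0.1561]
orientation: [0.998, 0.064, -0.0, 0.0]
contact_force: [-0.2, -0.0, -1.3]
finger_gap: 0.0138
```

```bash
python3 - <<'E'
from h import *
import pickle
s=sensors.read_state();p,d=get_image("wrist");cv2.imwrite("pics/w5.png",p[:,:,::-1])
pickle.dump(s,open("pics/w5.pkl","wb"))
print(s["time"],s["eef_pos"],tyaw(s),s["finger_gap"],s["contact_force"])
cv2.imwrite("pics/z5.png",cv2.resize(p[180:340,246:412,::-1],(622,600),interpolation=cv2.INTER_CUBIC))
p,d=get_image("scene");cv2.imwrite("pics/s5.png",p[:,:,::-1])
cv2.imwrite("pics/s5z.png",cv2.resize(p[130:260,240:400,::-1],(738,600),interpolation=cv2.INTER_CUBIC))
E
```

```text
8.35 [0.50166316 0.12969346 0.15614725] 0.12837944373264296 0.013752753879969009 [-0.17839299 -0.02030835 -1.33319293]
```

View pics/z5.png

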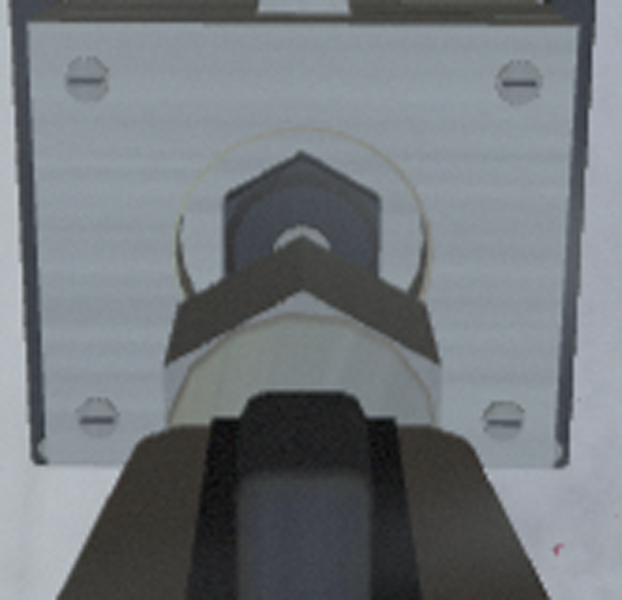

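View pics/s5z.png

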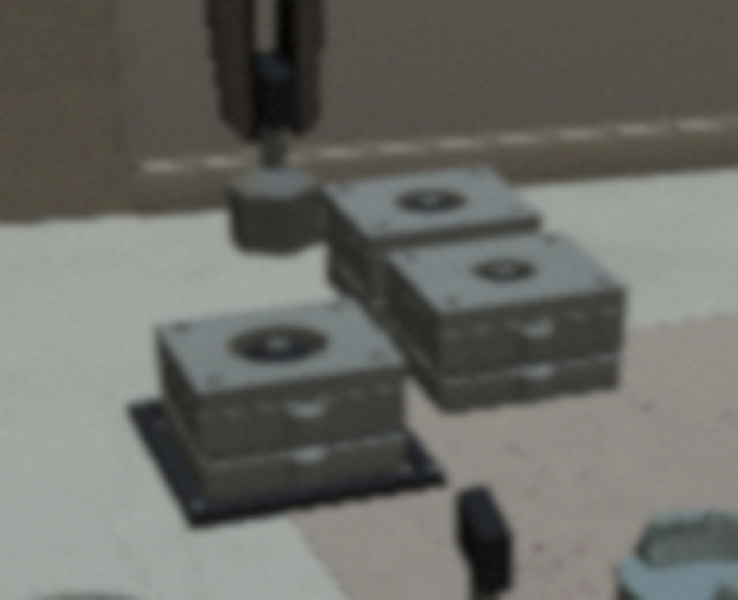

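The view shows the tube's front foot corner at about (326.5,243), with the nut behind it at (326,225–255). I'll compute the offset of key from nut in this same picture.

```bash
python3 - <<'E'
from h import *
import pickle
s=pickle.load(open("pics/w5.pkl","rb"));P=campose("wrist",s)
k=166/622;px=lambda x,y:(246+(x+.5)*k-.5,180+(y+.5)*160/600-.5)
zf=s["eef_pos"][2]-.050
c=ray(P,[px(303,236),px(177,302),px(428,302)],zf)[:,:2];y=tyaw(s)
Rm=np.array([[np.cos(y),-np.sin(y)],[np.sin(y),np.cos(y)]])
# key axes: +y toward image top => world dir
loc=np.array([[0,21.36],[-18.5,10.68],[18.5,10.68]])/1000
print("corners",c, "local",(c-s["eef_pos"][:2])@Rm*1000)
print("key axis est",c-loc@Rm.T)
# left/right outer vertical edges
n=ray(P,[px(301,152)],.047);print("nut front corner(z~.051)",n,"-> axis",n[:,:2]-np.array([0,.01674])@Rm.T)
e=ray(P,[px(224,240),px(380,240)],.051);print(e, e.mean(0))
r=ray(P,[px(178,240),px(430,240)],.056);print("rim",r)
r=ray(P,[px(303,127)],.056);print("rim front->ax",r[:,:2]-np.array([0,.023])@Rm.T)
E
```

```text
corners [[0.49884148 0.1491374 ]
 [0.4814758  0.13655941]
 [0.51868393 0.14136896]] local [[ -0.30911102  19.64518005]
 [-19.1422015    9.39397524]
 [ 18.3754785    9.40030142]]
key axis est [[0.50157613 0.12795317]
 [0.50119089 0.1283358 ]
 [0.5017035  0.12840835]]
nut front corner(z~.051) [[0.49855373 0.14833739 0.047     ]] -> axis [[0.50069691 0.13173515]]
[[0.48646234 0.13093578 0.051     ]
 [0.5150364  0.13462913 0.051     ]] [0.50074937 0.13278245 0.051     ]
rim [[0.47826983 0.13132595 0.056     ]
 [0.52358968 0.13718378 0.056     ]]
rim front->ax [[0.50102387 0.13210042]]
```

>>> drive_tool:
  steps: [0,0,-0.0035,0.015,0,0,0,0,0,0,0.015,0,0,0,0,0,0,0,0,0,0,0,0,0,0,0,0,0,0,0,0,0,0,0,0,0,0,0,0,0,0,0]

```text
time: 9.2
eef_pos: [0.5014, 0.1341, 0.1268]
orientation: [0.998, 0.065, 0.0, 0.0]
contact_force: [-0.9, -0.2, -1.9]
finger_gap: 0.0138
```

```bash
python3 - <<'E'
from h import *
import pickle
s=sensors.read_state();p,d=get_image("wrist");cv2.imwrite("pics/w6.png",p[:,:,::-1])
pickle.dump(s,open("pics/w6.pkl","wb"))
print(s["time"],s["eef_pos"],tyaw(s),s["finger_gap"],s["contact_force"],s["dq"])
cv2.imwrite("pics/z6.png",cv2.resize(p[180:330,246:412,::-1],(664,600),interpolation=cv2.INTER_CUBIC))
E
```

```text
9.2 [0.50142995 0.1340888  0.12676919] 0.12993834880781047 0.013774963841828901 [-0.94488102 -0.20368661 -1.93202561] [ 0.00014006  0.00062811  0.00231775  0.00029896 -0.00019602 -0.00109678]
```

View pics/z6.png

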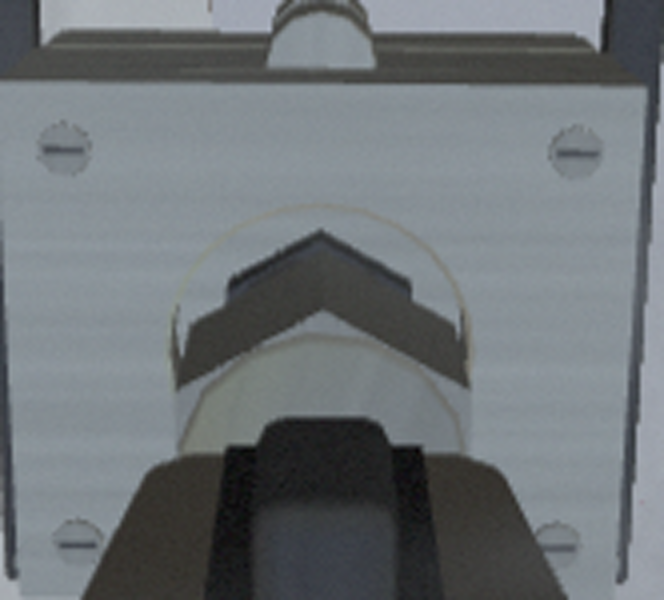

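Settled. The foot corners are at zoomed (322,242), (188,325) and (456,325), with the nut's front edge just behind the tube.

```bash
python3 - <<'E'
from h import *
import pickle
s=pickle.load(open("pics/w6.pkl","rb"));P=campose("wrist",s)
px=lambda x,y:(246+(x+.5)/4-.5,180+(y+.5)/4-.5)
zf=s["eef_pos"][2]-.050
y=tyaw(s);Rm=np.array([[np.cos(y),-np.sin(y)],[np.sin(y),np.cos(y)]])
loc=np.array([[0,21.36],[-18.5,10.68],[18.5,10.68]])/1000
c=ray(P,[px(322,242),px(188,325),px(456,325)],zf)[:,:2]
print("key axis",c-loc@Rm.T)
n=ray(P,[px(321,229)],.047);print("nut",n[:,:2]-np.array([0,.01674])@Rm.T)
e=ray(P,[px(227,285),px(411,285)],.051);print(e, e.mean(0))
r=ray(P,[px(320,204)],.056);print("rim front->ax",r[:,:2]-np.array([0,.023])@Rm.T)
E
```

```text
key axis [[0.50101809 0.13371945]
 [0.50092688 0.13231252]
 [0.50146748 0.1323751 ]]
nut [[0.50106215 0.13215695]]
[[0.48544025 0.13900455 0.051     ]
 [0.51378535 0.14270318 0.051     ]] [0.4996128  0.14085386 0.051     ]
rim front->ax [[0.50091457 0.13218952]]
```

>>> drive_tool:
  steps: [0,-0.0003,0.0006,0.01,0,0,0,0,0,0,0.008,0,0,0,0,0,0,0.003,0,0,0,0,0,0,0.002,0,0,0,0,0,0,0.002,0,0,0,0,0,0,0,0,0,0]

```text
time: 10.0
eef_pos: [0.5009, 0.1334, 0.1013]
orientation: [0.998, 0.065, 0.0, 0.0]
contact_force: [0.1, 0.0, -1.3]
finger_gap: 0.0136
```

The foot is at about 51 mm, already below the nut top, with no force. I'll continue down.

>>> drive_tool:
  steps: [0,0,0,0.002,0,0,0,0,0,0,0.002,0,0,0,0,0,0,0.002,0,0,0,0,0,0,0,0,0,0]

```text
time: 10.5
eef_pos: [0.5007, 0.1334, 0.0951]
orientation: [0.998, 0.065, -0.0, -0.0]
contact_force: [-0.0, -0.4, -1.9]
finger_gap: 0.014
```

>>> drive_tool:
  steps: [0,0,0,0.001,0,0,0,0,0,0,0.001,0,0,0,0,0,0,0,0,0,0]

```text
time: 10.88
eef_pos: [0.501, 0.1334, 0.094]
orientation: [0.998, 0.065, 0.0, 0.0]
contact_force: [-2.8, -0.6, 4.2]
finger_gap: 0.0139
```

>>> drive_tool:
  steps: [0,0,0,0.0007,0,0,0,0,0,0,0,0,0,0]

```text
time: 11.12
eef_pos: [0.5011, 0.1335, 0.094]
orientation: [0.998, 0.065, 0.0, 0.0]
contact_force: [-4.5, -0.3, 10.4]
finger_gap: 0.0137
```

```bash
python3 - <<'E'
from h import *
import pickle
s=sensors.read_state();p,d=get_image("wrist")
print(s["time"],s["eef_pos"],R.from_quat(s["orientation"]).as_matrix()[2],tyaw(s),s["finger_gap"],s["contact_force"],s["torque"])
cv2.imwrite("pics/z7.png",cv2.resize(p[180:330,246:412,::-1],(664,600),interpolation=cv2.INTER_CUBIC))
p,d=get_image("scene");cv2.imwrite("pics/s7z.png",cv2.resize(p[150:290,230:400,::-1],(728,600),interpolation=cv2.INTER_CUBIC))
cv2.imwrite("pics/s7.png",p[:,:,::-1])
E
```

```text
11.125 [0.50111373 0.13347574 0.09396345] [ 2.01077069e-04  1.49626921e-04 -9.99999969e-01] 0.13010284797390897 0.013737971974881545 [-4.48893457 -0.30811728 10.36196039] [-0.19768158  0.80967001  0.03512944]
```

View pics/z7.png

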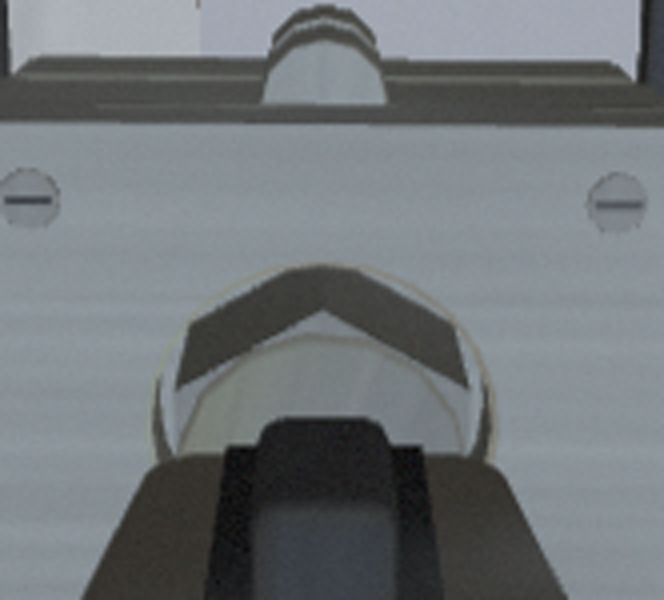

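View pics/s7z.png

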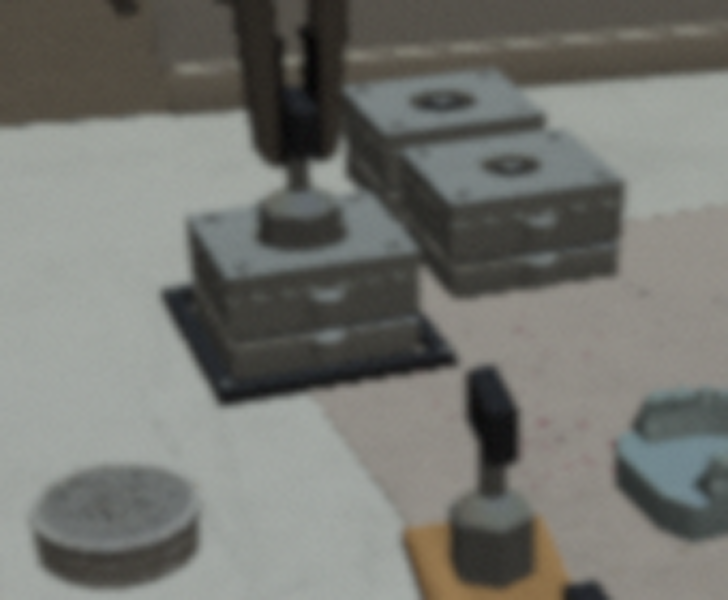

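The key is home: it stopped hard with the foot at 44.0 mm, and the tube is visibly down in the well. I'll ease the residual side load and push before handing in.

>>> drive_tool:
  steps: [0,-0.0004,0,-0.0005,0,0,0,0,0,0,0,0,0,0,0,0,0,0,0,0,0]

```text
time: 11.6
eef_pos: [0.501, 0.1334, 0.094]
orientation: [0.998, 0.065, 0.001, 0.0]
contact_force: [-2.3, -0.7, 6.5]
finger_gap: 0.014
```

```bash
python3 - <<'E'
from h import *
s=sensors.read_state();p,d=get_image("top");cv2.imwrite("pics/t8.png",p[:,:,::-1])
print(s["time"],s["eef_pos"],tyaw(s),s["finger_gap"],s["contact_force"],s["torque"])
E
```

```text
11.6 [0.50097354 0.13343364 0.09395901] 0.1299344771795502 0.013991333642742004 [-2.31367273 -0.70043729  6.47672345] [0.01084963 0.35504094 0.00239567]
```

View pics/t8.png

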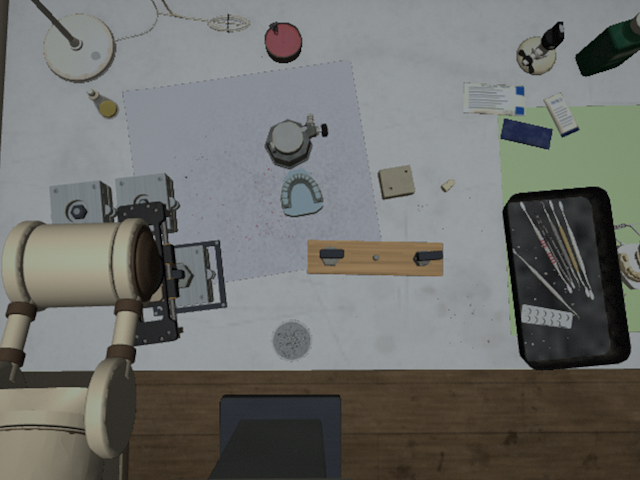

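The other two keys still stand on posts at (332,255) and (428,256). The study model, plaster block and tin haven't moved. Handing in.

```bash
python3 -c "
from rig import ctrl;print(ctrl.sign_off())"
```

```text
the job is handed in; nothing more can be done
None
```

The middle key fits the nut. It is fully home and upright on it, held by its grip, and I handed the job in at about 11.7 s.

- **Choosing the key:** In the pictures the framed flask's nut measured about 29 mm across flats. The middle key's tube measured about 37 mm outside, which makes it the 31 mm key. I tried it first and it fitted, so the other two keys were never moved.
- **Last checks on the fit:** The fingertips stopped at 94.0 mm, which puts the key's foot at about 44 mm, level with the well floor. A further 0.7 mm of commanded push gave no movement and raised the downward push to about 12 N. I then eased it to about 8 N. The fingers were 14 mm apart on the grip and the tool was vertical.
- **Rest of the scene:** In the last top picture the other two keys stood on their posts. The study model, plaster block and tin had not moved.
- **Leftover load and disagreement:** About 2 N of side load remained on the key. The key and nut centres I worked out from the pictures disagreed by up to about 1.5 mm; the key still slid on without catching.

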